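# Refit the pickle-press handwheels and wind the presses open

## Robot

A 6-joint arm with a two-finger parallel gripper is mounted at the origin on a cart in front of the work surface, level with it; the furniture and walls round the work are solid. World frame = base frame: x ahead of the robot, y to its left, z up, the work surface at z = 0. Lengths are in mm, angles in rad, forces in N, time in s.
With the tool pointing down it reaches from about 275 to 750 mm from the base axis. Payload 10.2 kg.
Tool frame: the origin (TCP) lies on the centre line of the jaws, within the pads' length; the fingertips stand 17 mm ahead of it and the grasp point (between the pads) lies 2 mm behind it; z points along the fingers, y is the line along which they close (so a half turn about z gives the same grasp; the last joint's range is limited). The gripper opens to 85 mm and grips with 20 to 120 N. Pads are 22 mm wide; open, the fingers measure 114 mm over their backs; the gripper's body (76 mm by 85 mm) begins 54 mm behind the grasp point. The pads swing forward as they close: fully open they stand 13 mm farther back than shut.
Start: joints at [1.034, 0.313, 1.498, -0, 1.331, -0.223], TCP at [162.067, 499.365, 248.294] pointing down, gripper open.
Joint ranges: [-2.94, 2.94], [-0.97, 2.17], [0.19, 2.56], [-1.23, 4.37], [0.02, 3.11], [-2.88, 2.88]. Speed limits (rad/s): [2.39, 2.39, 3.01, 3.14, 3.14, 3.14].

## Interface

Orientations are given as a unit quaternion [w, x, y, z].
In Python, from rig import ctrl gives the robot as it stands. The module is installed in compiled form; this text tells all that it offers.
- The arm moves only by the shell command python3 -m jog 'ROWS' [FORCE]. ROWS is JSON, a list of rows, each an object with "delta_pos": the shift along the world's x, y, z in mm, a list of three; "angular": the turn, a rotation vector about the world's x, y, z in rad, a list of three; "fingers": the opening, from 0 (shut) to 1 (fully open). In form: [{"delta_pos": [tx, ty, tz], "angular": [rx, ry, rz], "fingers": fingers}, ...]. A call has 1 to 10 rows; each row is the pose to reach, as a shift and turn from the pose commanded when the call began; what a row does not reach only later rows make up. A row lasts 1/8 s, in which the tool goes at most 62.5 mm and 10.7 degrees, less where a joint would pass 70% of its speed; a pose out of reach is approached as far as the arm can. A call with a gripper value outside its range is refused whole. The fingers move at their own pace and stop on an object; FORCE is the grip in N (left out, the last holds). Time passes only in rows, so rows that repeat a pose let the fingers close. It gives the time, the measured TCP pose, the force, the opening and the grip force at its end, in the units of the state.
- ctrl.sense(): the state, without advancing time (a new reading comes with each control period).
- ctrl.capture(name): name is "side" or "top" or "wrist"; returns a dict with "pixels" (480x640x3 uint8, blue, green, red), "fx", "fy", "cx", "cy" (pixels), "R" (3x3) and "t" (3): a world point X has camera coordinates R X + t. Camera axes: x right, y down, z forward; pixel columns grow to the right and rows downward; lengths in mm; the calibration is good to about 2 mm. A picture is of the moment at which its call begins. There is no depth.
- ctrl.finish_job(): hands the job in; it is judged then, once.
The state is a dict: "time_s": time; "joints": joint angles; "dq": joint speeds; "tau": joint torques, N m; "eef_pos": TCP position; "ee_rot": TCP orientation; "force": force on the tool from outside, world axes, zero at the start; "wrist_torque": the same for the moment, N m; "grip_width": opening from 0.0 (shut) to 1.0 (fully open); "grip_force": force on a finger pad.
Only numpy, scipy, OpenCV 4.12 (cv2) and the standard library are available. Lean on these libraries where they do the work, as an engineer would, in place of code of your own. Each camera call takes 0.05 s, during which the arm holds its last target. There are 200 camera calls.

## Task

The handwheels of the pickle presses have been washed: put every handwheel that is here on the press whose spindle has as many teeth as the wheel has lobes, turning it until the teeth mesh and it goes fully home, then wind that press up to its stop (anticlockwise, the wheel rises with the spindle). Let go of the wheels, and leave the teaspoon and the fork lying where they are.

Things in the scene. Friction and masses are not known exactly. Their poses are not given: they have to be found in the camera images.
- wheel3_grip (a point): loose wooden handwheel with three round lobes, 160 g: centre of its grip bar, on the axis 44 mm above the underside. The bar, on top along the point's x, is 50 long, 16 thick (y), 40 high (22 to 62 mm up). The disc and lobes below it reach 37 mm from the axis and 23 mm up. One lobe points to +x, the others every 120 degrees. z up; starts upright on the worktop, in the row nearest the robot
- wheel3_foot (a point): the three-lobed handwheel: centre of its underside, same axes as the grip. The hub (49 mm diameter) is an open toothed socket from below, 16 mm deep, with three radial grooves 9.6 mm wide, one under each lobe. Lies on spindle3_seat when fully home
- spindle3_seat (a point): dark steel spindle with three teeth on a press lid: centre of its flat bright shoulder (42 mm diameter), where the wheel's underside rests; turns and rises with it. On it a star 14 mm high: core 18 mm diameter, teeth 6 mm wide (3.6 in the top 3 mm) to 17 mm from the axis, one along the point's +x, the rest every 120 degrees. z up
- spindle3 (a joint): turn of the three-toothed spindle, rad: 0 wound down (start), 5.2 wound up, at its stop. Positive is anticlockwise from above; spindle and wheel rise 4.5 mm per rad, 23.4 mm in all. Thread friction 0.15 N m; it stays where left
- press3_lid (a point): press of the three-toothed spindle, a low pale round tub of 100 mm diameter with a white lid, fixed to the worktop: centre of the lid's boss, 58 mm above the worktop, 6 mm below the shoulder when wound down. Only the three-lobed wheel fits, lobes over teeth (play 6 degrees, 1.8 mm either way); unmeshed it stands 14 mm too high, on the teeth
- wheel4_grip (a point): loose wooden handwheel with four round lobes, 160 g: centre of its grip bar, on the axis 44 mm above the underside. The bar, on top along the point's x, is 50 long, 16 thick (y), 40 high (22 to 62 mm up). The disc and lobes below it reach 37 mm from the axis and 23 mm up. One lobe points to +x, the others every 90 degrees. z up; starts upright on the worktop, in the row nearest the robot
- wheel4_foot (a point): the four-lobed handwheel: centre of its underside, same axes as the grip. The hub (49 mm diameter) is an open toothed socket from below, 16 mm deep, with four radial grooves 9.6 mm wide, one under each lobe. Lies on spindle4_seat when fully home
- spindle4_seat (a point): dark steel spindle with four teeth on a press lid: centre of its flat bright shoulder (42 mm diameter), where the wheel's underside rests; turns and rises with it. On it a star 14 mm high: core 18 mm diameter, teeth 6 mm wide (3.6 in the top 3 mm) to 17 mm from the axis, one along the point's +x, the rest every 90 degrees. z up
- spindle4 (a joint): turn of the four-toothed spindle, rad: 0 wound down (start), 5.2 wound up, at its stop. Positive is anticlockwise from above; spindle and wheel rise 4.5 mm per rad, 23.4 mm in all. Thread friction 0.15 N m; it stays where left
- press4_lid (a point): press of the four-toothed spindle, a low pale round tub of 100 mm diameter with a white lid, fixed to the worktop: centre of the lid's boss, 58 mm above the worktop, 6 mm below the shoulder when wound down. Only the four-lobed wheel fits, lobes over teeth (play 6 degrees, 1.8 mm either way); unmeshed it stands 14 mm too high, on the teeth
- wheel5_grip (a point): loose wooden handwheel with five round lobes, 160 g: centre of its grip bar, on the axis 44 mm above the underside. The bar, on top along the point's x, is 50 long, 16 thick (y), 40 high (22 to 62 mm up). The disc and lobes below it reach 37 mm from the axis and 23 mm up. One lobe points to +x, the others every 72 degrees. z up; starts upright on the worktop, in the row nearest the robot
- wheel5_foot (a point): the five-lobed handwheel: centre of its underside, same axes as the grip. The hub (49 mm diameter) is an open toothed socket from below, 16 mm deep, with five radial grooves 9.6 mm wide, one under each lobe. Lies on spindle5_seat when fully home
- spindle5_seat (a point): dark steel spindle with five teeth on a press lid: centre of its flat bright shoulder (42 mm diameter), where the wheel's underside rests; turns and rises with it. On it a star 14 mm high: core 18 mm diameter, teeth 6 mm wide (3.6 in the top 3 mm) to 17 mm from the axis, one along the point's +x, the rest every 72 degrees. z up
- spindle5 (a joint): turn of the five-toothed spindle, rad: 0 wound down (start), 5.2 wound up, at its stop. Positive is anticlockwise from above; spindle and wheel rise 4.5 mm per rad, 23.4 mm in all. Thread friction 0.15 N m; it stays where left
- press5_lid (a point): press of the five-toothed spindle, a low pale round tub of 100 mm diameter with a white lid, fixed to the worktop: centre of the lid's boss, 58 mm above the worktop, 6 mm below the shoulder when wound down. Only the five-lobed wheel fits, lobes over teeth (play 6 degrees, 1.8 mm either way); unmeshed it stands 14 mm too high, on the teeth
- teaspoon: bystander: steel teaspoon, 134 x 27 x 12 mm, lying among the wheels, loose. (Overhead, a fixed wall shelf runs along the back: underside 0.63 m above the worktop, front edge at x = 0.68 m; keep wrist and arm clear of it)
- fork: bystander: steel fork, 206 x 28 x 13 mm, lying among the wheels, loose. (Overhead, a fixed wall shelf runs along the back: underside 0.63 m above the worktop, front edge at x = 0.68 m; keep wrist and arm clear of it)

How it is judged (in metres and radians):
At the end, for the whole second after the job is handed in: Each handwheel present is at rest, fully home on the spindle with as many teeth as it has lobes (underside within 4 mm of the axis, 3 mm of the shoulder, tilt under 0.12 rad) and wound up (underside 27.5 mm or more above the lid boss; the stop is at 29.4) (horizontal distance between wheel3_foot and spindle3_seat below 0.004 m and z of wheel3_foot in the frame of spindle3_seat between -0.003 and 0.003 m and angle between each of wheel3_foot, wheel4_foot, wheel5_foot's own z axis and vertical below 0.12 rad and z of wheel3_foot in the frame of press3_lid above 0.0275 m and linear speed of each of wheel3, wheel4, wheel5 below 0.02 m/s and horizontal distance between wheel4_foot and spindle4_seat below 0.004 m and z of wheel4_foot in the frame of spindle4_seat between -0.003 and 0.003 m and z of wheel4_foot in the frame of press4_lid above 0.0275 m and horizontal distance between wheel5_foot and spindle5_seat below 0.004 m and z of wheel5_foot in the frame of spindle5_seat between -0.003 and 0.003 m and z of wheel5_foot in the frame of press5_lid above 0.0275 m); the robot touches nothing.
It fails at once if the teaspoon or the fork is moved more than 6 cm (distance of any of teaspoon, fork from where it was at the start of the episode above 0.06 m).
Of wheel3, wheel4, wheel5 only 2 to 3 are there at a start; the rules pass over those that are not, and their reading is None.
At some moment in a run one of wheel3, wheel4, wheel5 may be knocked a few centimetres aside while the robot is not near it.
Once in a run the grip may slacken for a moment while it holds something.
It also fails if it takes over 210 s, if anything falls off the work surface, if the arm or the gripper's body presses on something with over 40 N, if the wrist force passes 120 N, or if a joint passes its speed limit or range.

## Working session

There is one attempt and no reset: what is moved stays moved. The work goes in short steps, Python scripts to look and compute and a shell command to move; the robot and the scene stay as the last step left them, time stands still between calls to the robot, and variables do not carry over. Pictures are saved under pics/ and viewed, at most 14 in all, crops included, and the job is handed in when it is done.

```bash
mkdir -p pics; python3 - <<'E'
from rig import ctrl
import cv2
for n in("top","side"):
    c=ctrl.capture(n); cv2.imwrite(f"pics/{n}0.png",c["pixels"]); print(n,c["fx"],c["fy"],c["cx"],c["cy"],c["R"],c["t"])
s=ctrl.sense();print(s)
E
```

```text
top 585.6617796690687 585.6617796690687 325.52682633465554 237.91203243408788 [[ 3.19106105e-03 -9.99994557e-01  8.38998808e-04]
 [-9.93793084e-01 -3.26456585e-03 -1.11196441e-01]
 [ 1.11198575e-01 -4.78956582e-04 -9.93798092e-01]] [  13.1458545   537.58412951 1010.99900494]
side 596.5985074761865 596.5985074761865 312.75863066387717 245.4341013517704 [[-0.98376011 -0.17941073 -0.00527583]
 [-0.06755762  0.39734973 -0.91517712]
 [ 0.16628894 -0.89995832 -0.40301737]] [ 516.02300644  113.48072123 1004.0711159 ]
{'time_s': 0.1, 'joints': array([ 1.03361834e+00,  3.13397800e-01,  1.49835225e+00,  4.60811132e-06,
        1.33095601e+00, -2.23394935e-01]), 'dq': array([-4.21366686e-04, -9.21473876e-06, -2.52890337e-03, -3.24143617e-06,
       -6.00196877e-04,  6.70038623e-04]), 'tau': array([ 1.13845585e-03, -4.12900114e+01, -2.60147846e+01, -2.21429186e-04,
        2.93287289e-03, -1.46463279e-06]), 'eef_pos': array([161.95083589, 499.18974551, 247.7936937 ]), 'ee_rot': array([-2.08718982e-04,  1.56249191e-01,  9.87717510e-01, -5.16101641e-04]), 'force': array([-0.28038334, -0.73391447, -0.59561185]), 'wrist_torque': array([0.03532581, 0.04058808, 0.00600278]), 'grip_force': 0.0, 'grip_width': 1.0040043699478571}
```

View pics/top0.png

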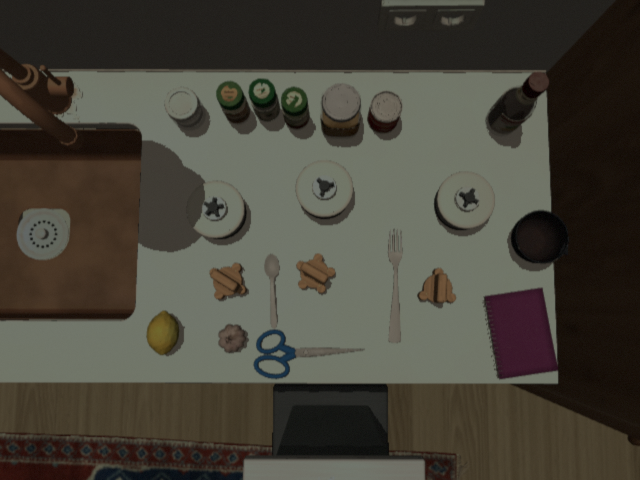

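View pics/side0.png

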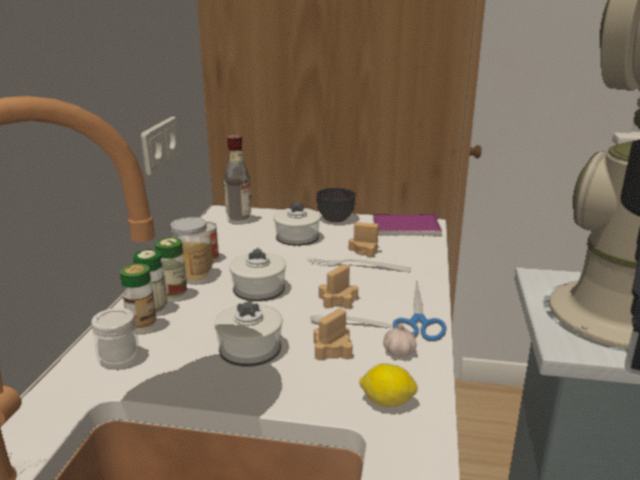

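The top view shows three wheels at about (228,281), (316,273), (437,288). The spindles are at (214,208), (325,187), (469,199), with the teaspoon at (273,290) and the fork at (395,290). I'll enlarge these next.

```bash
python3 - <<'E'
import cv2,numpy as np
a=cv2.imread("pics/top0.png")
def cr(u,v,r=22): return cv2.resize(cv2.convertScaleAbs(a[v-r:v+r,u-r:u+r],alpha=1.7),(264,264),interpolation=cv2.INTER_CUBIC)
m=np.vstack([np.hstack([cr(214,208),cr(325,187),cr(469,199)]),np.hstack([cr(228,281),cr(316,273),cr(437,288)])])
cv2.imwrite("pics/m0.png",m)
E
```

```text
(no output)
```

View pics/m0.png

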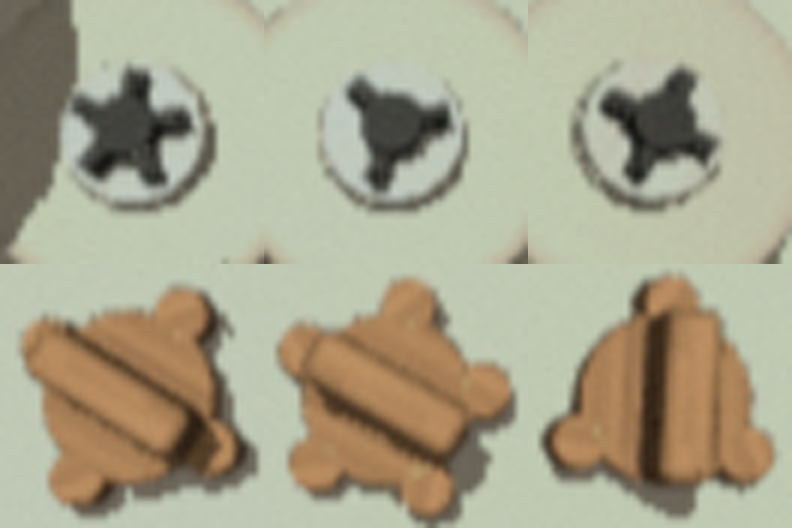

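The spindles from left to right have 5, 3 and 4 teeth. The wheels from left to right have 4, 5 and 3 lobes. Next I'll write the helpers and work out coarse positions.

```bash
cat > h.py <<'E'
from rig import ctrl
import cv2,numpy as np
from scipy.spatial.transform import Rotation as Ro
def cap(n,f=None):
    c=ctrl.capture(n); c["R"]=np.array(c["R"]);c["t"]=np.array(c["t"])
    if f: cv2.imwrite(f"pics/{f}.png",c["pixels"])
    return c
def ray(c,u,v,z):
    d=c["R"].T@np.array([(u-c["cx"])/c["fx"],(v-c["cy"])/c["fy"],1]); o=-c["R"].T@c["t"]
    return o+d*(z-o[2])/d[2]
def proj(c,X):
    p=c["R"]@np.array(X,float)+c["t"]; return np.array([c["fx"]*p[0]/p[2]+c["cx"],c["fy"]*p[1]/p[2]+c["cy"]])
def tool():
    s=ctrl.sense(); q=s["ee_rot"]; M=Ro.from_quat([q[1],q[2],q[3],q[0]]).as_matrix()
    return s,M,np.degrees(np.arctan2(M[1,1],M[0,1]))
def say():
    s,M,y=tool(); print("t%.2f"%s["time_s"],"pos",s["eef_pos"].round(1),"yyaw %.1f"%y,"zax",M[:,2].round(3),"F",s["force"].round(1),"grip",round(s["grip_width"],3),round(s["grip_force"],1),"j",s["joints"].round(2))
E
python3 - <<'E'
from h import *
c=cap("top")
for n,u,v,z in [("s5",212.8,206.8,78),("s3",324.8,185.8,78),("s4",469.8,197,78),("w4",224.3,280,62),("w5",315,274,62),("w3",437.5,288,62)]:
    print(n,ray(c,u,v,z).round(1))
w=cap("wrist"); s,M,y=tool()
print("cam in tool",M.T@(-w["R"].T@w["t"]-s["eef_pos"]),"\n",w["R"]@M,w["fx"]); say()
E
```

```text
s5 [584.9 207.3  78. ]
s3 [621.9  16.4  78. ]
s4 [ 603.3 -231.4   78. ]
w4 [461.  187.6  62. ]
w5 [471.8  32.7  62. ]
w3 [ 448.6 -176.4   62. ]
cam in tool [  77.63594192   -0.67761491 -125.58565293] 
 [[ 7.87039261e-04  9.99999686e-01  8.85620084e-05]
 [-9.52394757e-01  7.76571905e-04 -3.04866567e-01]
 [-3.04866540e-01  1.55595965e-04  9.52395070e-01]] 373.43555642439696
t0.20 pos [162.  499.2 248. ] yyaw 72.0 zax [-0.    -0.001 -1.   ] F [-0.6  0.6 -0.1] grip 1.004 0.0 j [ 1.03  0.31  1.5  -0.    1.33 -0.22]
```

```bash
python3 -m jog '[{"delta_pos":[299,-311,-80],"angular":[0,0,-1.8],"fingers":1},{"delta_pos":[299,-311,-80],"angular":[0,0,-1.8],"fingers":1},{"delta_pos":[299,-311,-80],"angular":[0,0,-1.8],"fingers":1},{"delta_pos":[299,-311,-80],"angular":[0,0,-1.8],"fingers":1},{"delta_pos":[299,-311,-80],"angular":[0,0,-1.8],"fingers":1},{"delta_pos":[299,-311,-80],"angular":[0,0,-1.8],"fingers":1},{"delta_pos":[299,-311,-80],"angular":[0,0,-1.8],"fingers":1},{"delta_pos":[299,-311,-80],"angular":[0,0,-1.8],"fingers":1},{"delta_pos":[299,-311,-80],"angular":[0,0,-1.8],"fingers":1},{"delta_pos":[299,-311,-80],"angular":[0,0,-1.8],"fingers":1}]' 60
python3 -c "
from h import *
say();cap('wrist','w4')"
```

```text
time_s: 1.45
eef_pos: [461.1, 188.1, 168.1]
ee_rot: [-0.0, 0.872, 0.489, -0.0]
force: [0.1, -0.4, 0.4]
grip_width: 0.999
grip_force: 0.0
t1.45 pos [461.1 188.1 168.1] yyaw -31.4 zax [-0. -0. -1.] F [ 0.1 -0.4  0.4] grip 0.999 0.0 j [0.15 0.33 1.69 0.   1.12 0.7 ]
```

View pics/w4.png

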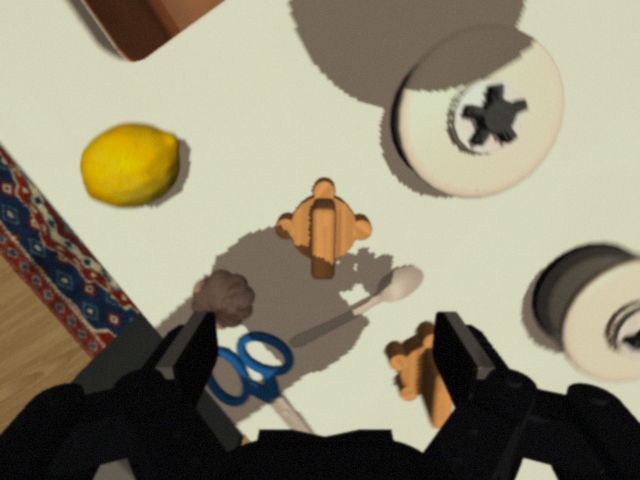

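The wrist view at bar yaw shows wheel 4 with its bar vertical at about (323,235) and the five-tooth star at (495,115). I'll survey the rest from above, each at its planned placing yaw.

```bash
cat > snap.py <<'E'
import sys,pickle
from h import *
n=sys.argv[1]; c=cap("wrist",n+"_full"); s,M,y=tool(); pickle.dump((c,s["eef_pos"],M,y),open(n+".pkl","wb")); say()
E
python3 snap.py w4
python3 -m jog '[{"delta_pos":[62,10,20],"angular":[0,0,-0.18],"fingers":1},{"delta_pos":[124,19,22],"angular":[0,0,-1.21],"fingers":1},{"delta_pos":[124,19,22],"angular":[0,0,-1.21],"fingers":1},{"delta_pos":[124,19,22],"angular":[0,0,-1.21],"fingers":1},{"delta_pos":[124,19,22],"angular":[0,0,-1.21],"fingers":1},{"delta_pos":[124,19,22],"angular":[0,0,-1.21],"fingers":1},{"delta_pos":[124,19,22],"angular":[0,0,-1.21],"fingers":1},{"delta_pos":[124,19,22],"angular":[0,0,-1.21],"fingers":1},{"delta_pos":[124,19,22],"angular":[0,0,-1.21],"fingers":1}]'
python3 snap.py s5
python3 -m jog '[{"delta_pos":[37,-191,0],"angular":[0,0,0.86],"fingers":1},{"delta_pos":[37,-191,0],"angular":[0,0,0.86],"fingers":1},{"delta_pos":[37,-191,0],"angular":[0,0,0.86],"fingers":1},{"delta_pos":[37,-191,0],"angular":[0,0,0.86],"fingers":1},{"delta_pos":[37,-191,0],"angular":[0,0,0.86],"fingers":1},{"delta_pos":[37,-191,0],"angular":[0,0,0.86],"fingers":1},{"delta_pos":[37,-191,0],"angular":[0,0,0.86],"fingers":1}]'
python3 snap.py s3
python3 -m jog '[{"delta_pos":[-19,-247,0],"angular":[0,0,-1.08],"fingers":1},{"delta_pos":[-19,-247,0],"angular":[0,0,-1.08],"fingers":1},{"delta_pos":[-19,-247,0],"angular":[0,0,-1.08],"fingers":1},{"delta_pos":[-19,-247,0],"angular":[0,0,-1.08],"fingers":1},{"delta_pos":[-19,-247,0],"angular":[0,0,-1.08],"fingers":1},{"delta_pos":[-19,-247,0],"angular":[0,0,-1.08],"fingers":1},{"delta_pos":[-19,-247,0],"angular":[0,0,-1.08],"fingers":1},{"delta_pos":[-19,-247,0],"angular":[0,0,-1.08],"fingers":1}]'
python3 snap.py s4
```

```text
t1.55 pos [461.  188.3 168.2] yyaw -31.2 zax [-0. -0. -1.] F [ 0.1 -0.2 -0.4] grip 0.998 0.0 j [0.15 0.33 1.69 0.   1.12 0.7 ]
time_s: 2.68
eef_pos: [585.0, 207.4, 190.2]
ee_rot: [0.0, 0.996, -0.089, -0.0]
force: [-1.2, -0.5, -0.0]
grip_width: 1.004
grip_force: 0.0
t2.73 pos [585.  207.4 190.2] yyaw -100.3 zax [-0. -0. -1.] F [ 1.4  0.9 -0.8] grip 0.999 0.0 j [0.15 0.57 1.27 0.   1.3  1.9 ]
time_s: 3.6
eef_pos: [622.0, 16.7, 190.3]
ee_rot: [-0.0, 0.943, 0.332, 0.0]
force: [0.3, -0.2, 0.4]
grip_width: 0.998
grip_force: 0.0
t3.65 pos [622.   16.7 190.3] yyaw -51.2 zax [-0.  0. -1.] F [ 0.   0.4 -0.1] grip 0.999 0.0 j [-0.16  0.57  1.26  0.    1.31  0.73]
time_s: 4.65
eef_pos: [603.2, -230.4, 190.4]
ee_rot: [0.0, 0.98, -0.198, 0.0]
force: [0.5, 0.3, -0.5]
grip_width: 1.001
grip_force: 0.0
t4.70 pos [ 603.2 -230.4  190.3] yyaw -112.9 zax [ 0. -0. -1.] F [ 0.5 -0.1  0.2] grip 1.004 0.0 j [-0.55  0.63  1.18 -0.    1.34  1.42]
```

```bash
python3 - <<'E'
import cv2,numpy as np,pickle
from h import proj
T=[]
for n,X in [("s5",(585,207,74)),("s3",(622,16.5,74)),("s4",(603,-231,74)),("w4",(461,188,40))]:
    c=pickle.load(open(n+".pkl","rb"))[0]; u,v=proj(c,X).astype(int); r=35 if n[0]=="s" else 60
    i=c["pixels"][v-r:v+r,u-r:u+r]; i=cv2.resize(cv2.convertScaleAbs(i,alpha=1.3 if n[0]=="w" else 1.3),(300,300),interpolation=cv2.INTER_CUBIC)
    if n[0]=="s": i=cv2.LUT(i,(255*(np.arange(256)/255)**.5).astype(np.uint8))
    for k in range(0,300,50): cv2.line(i,(k,0),(k,6),(0,0,255),1);cv2.line(i,(0,k),(6,k),(0,0,255),1)
    T.append(i); print(n,u-r,v-r,300/2/r)
cv2.imwrite("pics/m1.png",np.vstack([np.hstack(T[:2]),np.hstack(T[2:])]))
E
```

```text
s5 289 208 4.285714285714286
s3 288 208 4.285714285714286
s4 289 209 4.285714285714286
w4 264 177 2.5
```

View pics/m1.png

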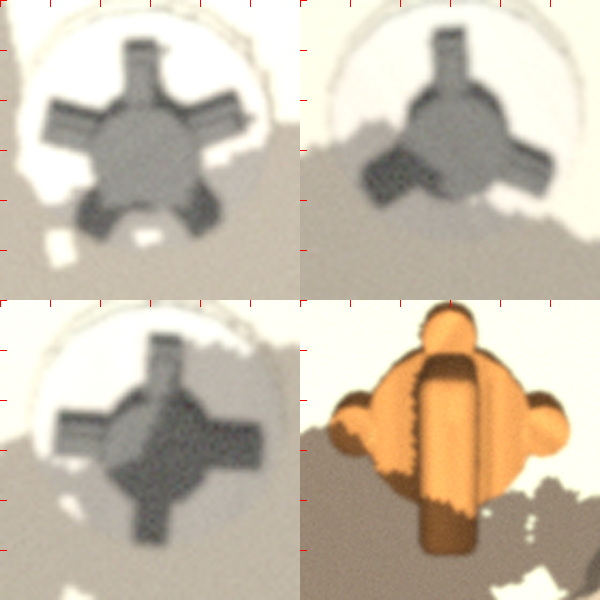

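Wheel 4's bar is aligned with the tool, with its top face spanning tile x 120–178 and y 80–252. I picked the star cores and tooth tips by eye and will cast them to points.

```bash
python3 - <<'E'
import numpy as np,pickle
from h import ray
off={"s5":(289,208,4.2857),"s3":(288,208,4.2857),"s4":(289,209,4.2857),"w4":(264,177,2.5)}
P={"s5":[(147.5,155),(141,47),(238,108),(207,225),(97,225),(50,125)],"s3":[(154,144),(150,44),(248,178),(73,190)],"s4":[(158,147),(166,44),(262,146),(150,245),(58,134)]}
def R(n,x,y,z):
    c=pickle.load(open(n+".pkl","rb"))[0];o=off[n]; return ray(c,o[0]+x/o[2],o[1]+y/o[2],z)[:2]
for n,p in P.items():
    q=np.array([R(n,x,y,77.5) for x,y in p]); t=q[1:]; k=len(t)
    A=np.c_[2*t,np.ones(k)]; s=np.linalg.lstsq(A,(t**2).sum(1),rcond=None)[0]; cc=s[:2]
    for nm,ctr in(("core",q[0]),("circ",cc)):
        d=t-ctr; a=np.degrees(np.arctan2(d[:,1],d[:,0])); ph=np.degrees(np.angle(np.exp(1j*np.radians(a*k)).sum()))/k
        print(n,nm,ctr.round(1),"phase %.1f mod %.0f"%(ph,360/k),"r",np.hypot(*d.T).round(1))
e=[R("w4",x,y,62) for x,y in [(149.5,80),(149.5,252),(120,166),(178,166)]]
print("w4",(e[0]+e[1])/2,np.hypot(*(e[0]-e[1])),(e[2]+e[3])/2,np.hypot(*(e[2]-e[3])),np.degrees(np.arctan2(*(e[0]-e[1])[::-1])), pickle.load(open("w4.pkl","rb"))[3])
E
```

```text
s5 core [586.1 207.4] phase -6.6 mod 72 r [17.5 16.  15.  14.2 16. ]
s5 circ [587.5 207. ] phase -6.5 mod 72 r [16.  15.3 16.1 15.5 15.7]
s3 core [623.8  17.9] phase 42.8 mod 120 r [16.1 15.8 14.9]
s3 circ [624.6  17.8] phase 42.9 mod 120 r [15.6 15.6 15.6]
s4 core [ 604.3 -232.3] phase -26.8 mod 90 r [16.7 16.3 16.5 15.8]
s4 circ [ 604.2 -232.5] phase -26.8 mod 90 r [16.6 16.  16.6 16. ]
w4 [462.10452202 190.06291647] 47.22417682351128 [462.35986533 190.72766365] 15.135975566795185 58.402712991771736 -31.15989654433807
```

```bash
python3 -m jog '[{"delta_pos":[-154,54,-22],"angular":[0,0,0.4],"fingers":1},{"delta_pos":[-154,54,-22],"angular":[0,0,0.4],"fingers":1},{"delta_pos":[-154,54,-22],"angular":[0,0,0.4],"fingers":1},{"delta_pos":[-154,54,-22],"angular":[0,0,0.4],"fingers":1}]'
python3 snap.py w3; cat > tile.py <<'E'
import sys,pickle
from h import *
# name x y z r
n=sys.argv[1]; X=[float(a) for a in sys.argv[2:5]]; r=int(sys.argv[5])
c=pickle.load(open(n+".pkl","rb"))[0]; u,v=proj(c,X).astype(int)
i=cv2.resize(cv2.convertScaleAbs(c["pixels"][v-r:v+r,u-r:u+r],alpha=1.3),(480,480),interpolation=cv2.INTER_CUBIC)
for k in range(0,480,40): cv2.line(i,(k,0),(k,6),(0,0,255),1);cv2.line(i,(0,k),(6,k),(0,0,255),1)
cv2.imwrite(f"pics/{n}_tile.png",i); print(n,"off",u-r,v-r,"scale",240/r)
E
python3 tile.py w3 449 -176 40 60
```

```text
time_s: 5.2
eef_pos: [447.4, -175.6, 168.4]
ee_rot: [-0.0, 1.0, -0.0, -0.0]
force: [0.6, 0.2, 0.4]
grip_width: 1.001
grip_force: 0.0
t5.25 pos [ 448.9 -176.5  168.8] yyaw -90.1 zax [ 0.001 -0.001 -1.   ] F [ 1.2 -0.5 -0.5] grip 1.002 0.0 j [-0.62  0.3   1.74  0.    1.1   0.95]
w3 off 264 176 scale 4.0
```

View pics/w3_tile.png

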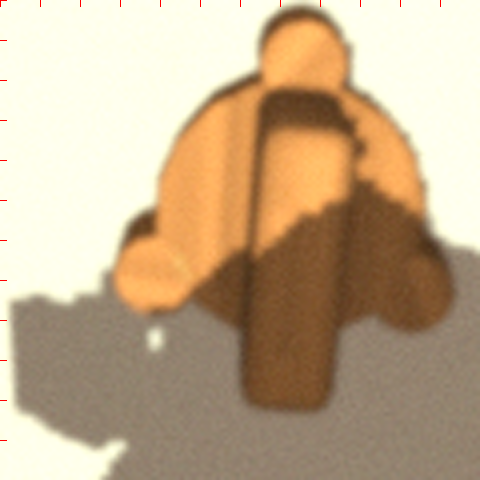

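Wheel 3's bar top runs from (307,125) to (287,407) in the tile, so it is turned about 4° clockwise from the tool.

```bash
cat > bar.py <<'E'
import sys,pickle
from h import *
n=sys.argv[1]; a=[float(x) for x in sys.argv[2:]]; o=a[:2];k=a[2]
c,p,M,y=pickle.load(open(n+".pkl","rb"))
e=[ray(c,o[0]+a[i]/k,o[1]+a[i+1]/k,62)[:2] for i in(3,5)]
d=e[0]-e[1]; print("centre",(e[0]+e[1])/2,"len",np.hypot(*d),"dir",np.degrees(np.arctan2(d[1],d[0])),"from tcp",(e[0]+e[1])/2-p[:2]); say()
E
python3 bar.py w3 264 176 4 307 125 287 407
```

```text
centre [ 450.66408067 -185.07909949] len 48.48117750555593 dir -3.2344695495832148 from tcp [ 1.8008445  -8.61054654]
t5.25 pos [ 448.9 -176.5  168.8] yyaw -90.1 zax [ 0.001 -0.001 -1.   ] F [ 1.2 -0.5 -0.5] grip 1.002 0.0 j [-0.62  0.3   1.74  0.    1.1   0.95]
```

```bash
python3 -m jog '[{"delta_pos":[1.8,-8.6,-40],"angular":[0,0,-0.054],"fingers":1},{"delta_pos":[1.8,-8.6,-80],"angular":[0,0,-0.054],"fingers":1},{"delta_pos":[1.8,-8.6,-121],"angular":[0,0,-0.054],"fingers":1},{"delta_pos":[1.8,-8.6,-121],"angular":[0,0,-0.054],"fingers":1},{"delta_pos":[1.8,-8.6,-121],"angular":[0,0,-0.054],"fingers":0},{"delta_pos":[1.8,-8.6,-121],"angular":[0,0,-0.054],"fingers":0},{"delta_pos":[1.8,-8.6,-121],"angular":[0,0,-0.054],"fingers":0},{"delta_pos":[1.8,-8.6,-121],"angular":[0,0,-0.054],"fingers":0},{"delta_pos":[1.8,-8.6,-121],"angular":[0,0,-0.054],"fingers":0},{"delta_pos":[1.8,-8.6,-121],"angular":[0,0,-0.054],"fingers":0}]' 80; python3 -c "
from h import *
say()"
```

```text
time_s: 6.5
eef_pos: [451.1, -185.4, 48.0]
ee_rot: [0.0, 1.0, -0.028, 0.0]
force: [-2.6, 0.6, 5.4]
grip_width: 0.176
grip_force: 78.1
t6.50 pos [ 451.1 -185.4   48. ] yyaw -93.2 zax [ 0.001 -0.001 -1.   ] F [-2.6  0.6  5.4] grip 0.176 78.1 j [-0.63  0.5   1.82 -0.    0.82  1.  ]
```

```bash
python3 -m jog '[{"delta_pos":[0,0,50],"angular":[0,0,0],"fingers":0},{"delta_pos":[0,0,105],"angular":[0,0,0],"fingers":0},{"delta_pos":[173,203,105],"angular":[0,0,0.803],"fingers":0},{"delta_pos":[173,203,105],"angular":[0,0,0.803],"fingers":0},{"delta_pos":[173,203,105],"angular":[0,0,0.803],"fingers":0},{"delta_pos":[173,203,105],"angular":[0,0,0.803],"fingers":0},{"delta_pos":[173,203,105],"angular":[0,0,0.803],"fingers":0},{"delta_pos":[173,203,105],"angular":[0,0,0.803],"fingers":0}]' 100; python3 snap.py h3
```

```text
time_s: 7.5
eef_pos: [623.9, 18.7, 151.7]
ee_rot: [-0.0, 0.931, 0.365, -0.0]
force: [-0.1, -1.1, -2.1]
grip_width: 0.17
grip_force: 98.0
t7.55 pos [623.5  17.7 151.9] yyaw -47.3 zax [-0.001 -0.    -1.   ] F [-0.6 -0.8 -1.6] grip 0.172 98.0 j [-0.16  0.61  1.3  -0.    1.23  0.67]
```

View pics/h3_full.png

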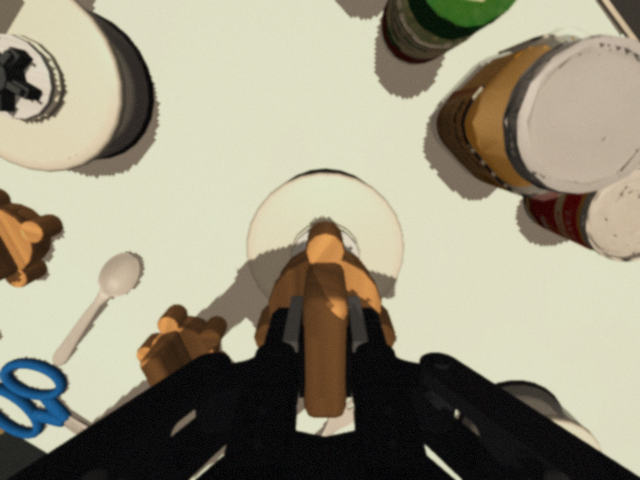

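The wheel is held square. Its bar top spans x 305–347 and y ~263–416, and the three-tooth press lies straight behind it.

```bash
python3 - <<'E'
from h import *
import pickle
c,p,M,y=pickle.load(open("h3.pkl","rb"))
for uv in [(325.5,263),(325.5,416),(305,340),(347,340)]:
    print((M.T@(ray(c,*uv,p[2]+14)-p)).round(1))
E
```

```text
[ 36.4   0.5 -14. ]
[-23.9   0.7 -14. ]
[  8.2  -6.4 -14. ]
[  8.2   8.  -14. ]
```

```bash
python3 -m jog '[{"delta_pos":[0,0,-16],"angular":[0,0,0],"fingers":0},{"delta_pos":[0,0,-24],"angular":[0,0,0],"fingers":0},{"delta_pos":[0,0,-27],"angular":[0,0,0],"fingers":0},{"delta_pos":[0,0,-30],"angular":[0,0,0],"fingers":0}]'
```

```text
time_s: 8.05
eef_pos: [623.9, 17.5, 122.3]
ee_rot: [0.0, 0.931, 0.365, 0.0]
force: [-0.4, 0.3, -2.0]
grip_width: 0.172
grip_force: 98.0
```

Already 4 mm past the tooth tops with no force, so it is meshing. I'll go home.

```bash
python3 -m jog '[{"delta_pos":[0,0,-3],"angular":[0,0,0],"fingers":0},{"delta_pos":[0,0,-6],"angular":[0,0,0],"fingers":0},{"delta_pos":[0,0,-8],"angular":[0,0,0],"fingers":0},{"delta_pos":[0,0,-10],"angular":[0,0,0],"fingers":0},{"delta_pos":[0,0,-11],"angular":[0,0,0],"fingers":0}]'
```

```text
time_s: 8.68
eef_pos: [624.1, 18.3, 111.9]
ee_rot: [-0.0, 0.931, 0.365, 0.001]
force: [-1.5, 5.8, 8.8]
grip_width: 0.169
grip_force: 101.0
```

```bash
python3 -m jog '[{"delta_pos":[0,0,0.5],"angular":[0,0,0.18],"fingers":0},{"delta_pos":[0,0,1.3],"angular":[0,0,0.36],"fingers":0},{"delta_pos":[0,0,2.1],"angular":[0,0,0.54],"fingers":0},{"delta_pos":[0,0,2.9],"angular":[0,0,0.72],"fingers":0},{"delta_pos":[0,0,3.7],"angular":[0,0,0.9],"fingers":0},{"delta_pos":[0,0,4.5],"angular":[0,0,1.08],"fingers":0},{"delta_pos":[0,0,5.3],"angular":[0,0,1.26],"fingers":0},{"delta_pos":[0,0,6.1],"angular":[0,0,1.44],"fingers":0},{"delta_pos":[0,0,6.9],"angular":[0,0,1.62],"fingers":0},{"delta_pos":[0,0,7.6],"angular":[0,0,1.75],"fingers":0}]'; python3 -c "
from h import *
say()"
```

```text
time_s: 9.93
eef_pos: [622.4, 19.2, 119.5]
ee_rot: [-0.002, 0.314, 0.949, 0.0]
force: [-9.9, 8.2, 10.4]
grip_width: 0.176
grip_force: 101.5
t9.93 pos [622.4  19.2 119.5] yyaw 53.4 zax [-0.004  0.002 -1.   ] F [-9.9  8.2 10.4] grip 0.176 101.5 j [-0.16  0.64  1.34  0.    1.17 -1.09]
```

```bash
python3 -m jog '[{"delta_pos":[-1,0.5,0.8],"angular":[0,0,0.18],"fingers":0},{"delta_pos":[-1,0.5,1.6],"angular":[0,0,0.36],"fingers":0},{"delta_pos":[-1,0.5,2.4],"angular":[0,0,0.54],"fingers":0},{"delta_pos":[-1,0.5,3.2],"angular":[0,0,0.72],"fingers":0},{"delta_pos":[-1,0.5,4],"angular":[0,0,0.9],"fingers":0},{"delta_pos":[-1,0.5,4.8],"angular":[0,0,1.08],"fingers":0},{"delta_pos":[-1,0.5,5.4],"angular":[0,0,1.2],"fingers":0}]'; python3 -c "
from h import *
say()"
```

```text
time_s: 10.8
eef_pos: [621.7, 17.3, 124.7]
ee_rot: [-0.002, -0.276, 0.961, -0.0]
force: [-8.2, -2.5, 7.6]
grip_width: 0.173
grip_force: 101.1
t10.80 pos [621.7  17.3 124.7] yyaw 122.1 zax [-0.004 -0.002 -1.   ] F [-8.2 -2.5  7.6] grip 0.173 101.1 j [-0.16  0.64  1.33 -0.    1.17 -2.29]
```

```bash
python3 -m jog '[{"delta_pos":[0,0,0],"angular":[0,0,0],"fingers":1},{"delta_pos":[0,0,0],"angular":[0,0,0],"fingers":1},{"delta_pos":[0,0,0],"angular":[0,0,0],"fingers":1},{"delta_pos":[0,0,25],"angular":[0,0,0],"fingers":1},{"delta_pos":[0,0,45],"angular":[0,0,0],"fingers":1},{"delta_pos":[0,0,45],"angular":[0,0,-0.9],"fingers":1},{"delta_pos":[0,0,45],"angular":[0,0,-0.9],"fingers":1},{"delta_pos":[0,0,45],"angular":[0,0,-0.9],"fingers":1},{"delta_pos":[0,0,45],"angular":[0,0,-0.9],"fingers":1},{"delta_pos":[0,0,45],"angular":[0,0,-0.9],"fingers":1}]'
python3 -m jog '[{"delta_pos":[0,0,0],"angular":[0,0,-1.85],"fingers":1},{"delta_pos":[0,0,0],"angular":[0,0,-1.85],"fingers":1},{"delta_pos":[0,0,0],"angular":[0,0,-1.85],"fingers":1},{"delta_pos":[0,0,0],"angular":[0,0,-1.85],"fingers":1},{"delta_pos":[0,0,0],"angular":[0,0,-1.85],"fingers":1},{"delta_pos":[0,0,0],"angular":[0,0,-1.85],"fingers":1},{"delta_pos":[0,0,0],"angular":[0,0,-1.85],"fingers":1},{"delta_pos":[0,0,0],"angular":[0,0,-1.85],"fingers":1},{"delta_pos":[0,0,0],"angular":[0,0,-1.85],"fingers":1},{"delta_pos":[0,0,0],"angular":[0,0,-1.85],"fingers":1}]'
python3 -m jog '[{"delta_pos":[0,0,0],"angular":[0,0,-0.39],"fingers":1},{"delta_pos":[0,0,0],"angular":[0,0,-0.39],"fingers":1},{"delta_pos":[0,0,0],"angular":[0,0,-0.39],"fingers":1},{"delta_pos":[0,0,0],"angular":[0,0,-0.39],"fingers":1}]'
python3 snap.py r3; python3 tile.py r3 624 18 120 75
```

```text
time_s: 12.05
eef_pos: [622.9, 18.3, 169.2]
ee_rot: [-0.0, 0.174, 0.985, -0.0]
force: [0.2, -0.4, -0.7]
grip_width: 0.997
grip_force: 0.0
time_s: 13.3
eef_pos: [622.9, 18.3, 169.2]
ee_rot: [0.0, 0.891, 0.453, -0.0]
force: [0.7, -0.9, 0.2]
grip_width: 1.005
grip_force: 0.0
time_s: 13.8
eef_pos: [622.9, 18.2, 169.3]
ee_rot: [0.0, 0.961, 0.276, -0.0]
force: [0.3, 0.3, -0.4]
grip_width: 1.0
grip_force: 0.0
t13.85 pos [622.9  18.2 169.2] yyaw -57.9 zax [-0. -0. -1.] F [ 0.9 -0.9 -0. ] grip 1.008 0.0 j [-0.16  0.59  1.29 -0.    1.26  0.85]
r3 off 249 207 scale 3.2
```

View pics/r3_tile.png

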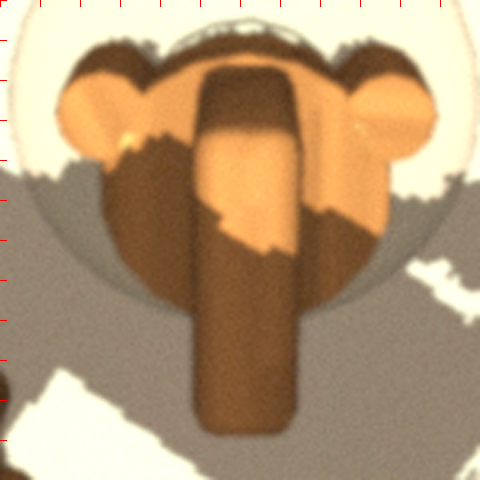

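The wheel sits upright on its spindle and is aligned with the open jaws. I'll regrip and finish winding.

```bash
python3 -m jog '[{"delta_pos":[0.5,0,-25],"angular":[0,0,0],"fingers":1},{"delta_pos":[0.5,0,-45],"angular":[0,0,0],"fingers":1},{"delta_pos":[0.5,0,-45],"angular":[0,0,0],"fingers":0},{"delta_pos":[0.5,0,-45],"angular":[0,0,0],"fingers":0},{"delta_pos":[0.5,0,-45],"angular":[0,0,0],"fingers":0},{"delta_pos":[0.5,0,-45],"angular":[0,0,0],"fingers":0},{"delta_pos":[0.5,0,-45],"angular":[0,0,0],"fingers":0},{"delta_pos":[0.5,0,-45],"angular":[0,0,0],"fingers":0}]' 80
python3 -m jog '[{"delta_pos":[0,0,0.8],"angular":[0,0,0.18],"fingers":0},{"delta_pos":[0,0,1.6],"angular":[0,0,0.36],"fingers":0},{"delta_pos":[0,0,2.4],"angular":[0,0,0.54],"fingers":0},{"delta_pos":[0,0,3.2],"angular":[0,0,0.72],"fingers":0},{"delta_pos":[0,0,4],"angular":[0,0,0.9],"fingers":0},{"delta_pos":[0,0,4.8],"angular":[0,0,1.08],"fingers":0},{"delta_pos":[0,0,5.6],"angular":[0,0,1.26],"fingers":0},{"delta_pos":[0,0,6.4],"angular":[0,0,1.44],"fingers":0},{"delta_pos":[0,0,7.2],"angular":[0,0,1.62],"fingers":0},{"delta_pos":[0,0,8],"angular":[0,0,1.8],"fingers":0}]'
python3 -m jog '[{"delta_pos":[0,0,0.8],"angular":[0,0,0.18],"fingers":0},{"delta_pos":[0,0,1.6],"angular":[0,0,0.36],"fingers":0}]'; python3 -c "
from h import *
say();print(tool()[0]['wrist_torque'])"
```

```text
time_s: 14.85
eef_pos: [623.6, 18.3, 125.1]
ee_rot: [0.0, 0.961, 0.275, 0.001]
force: [-1.7, -0.2, 6.0]
grip_width: 0.173
grip_force: 78.5
time_s: 16.1
eef_pos: [623.2, 18.6, 133.2]
ee_rot: [-0.0, 0.38, 0.925, 0.0]
force: [-4.2, 1.1, 7.1]
grip_width: 0.172
grip_force: 79.0
time_s: 16.35
eef_pos: [623.1, 18.6, 134.7]
ee_rot: [-0.0, 0.208, 0.978, 0.0]
force: [-4.4, 2.2, 6.8]
grip_width: 0.175
grip_force: 79.1
t16.35 pos [623.1  18.6 134.7] yyaw 66.0 zax [-0.  0. -1.] F [-4.4  2.2  6.8] grip 0.175 79.1 j [-0.16  0.63  1.32  0.    1.19 -1.31]
[ 0.36755907  0.74985049 -0.22031333]
```

```bash
python3 -m jog '[{"delta_pos":[0,0,0.3],"angular":[0,0,0.07],"fingers":0},{"delta_pos":[0,0,0.6],"angular":[0,0,0.13],"fingers":0},{"delta_pos":[0,0,0.8],"angular":[0,0,0.18],"fingers":0}]'; python3 -c "
from h import *
say();print(tool()[0]['wrist_torque'])"
```

```text
time_s: 16.73
eef_pos: [623.1, 18.5, 135.5]
ee_rot: [-0.0, 0.121, 0.993, 0.0]
force: [-3.8, 2.3, 7.8]
grip_width: 0.171
grip_force: 79.1
t16.73 pos [623.1  18.5 135.5] yyaw 76.1 zax [-0.  0. -1.] F [-3.8  2.3  7.8] grip 0.171 79.1 j [-0.16  0.63  1.32  0.    1.19 -1.49]
[ 0.29239858  0.91586145 -0.2351982 ]
```

```bash
python3 -m jog '[{"delta_pos":[0,0,0],"angular":[0,0,0.06],"fingers":0},{"delta_pos":[0,0,0],"angular":[0,0,0.12],"fingers":0},{"delta_pos":[0,0,0],"angular":[0,0,0.12],"fingers":0}]'; python3 -c "
from h import *
say();print(tool()[0]['wrist_torque'])"
```

```text
time_s: 17.1
eef_pos: [623.2, 18.4, 135.7]
ee_rot: [-0.0, 0.064, 0.998, 0.001]
force: [-4.4, 1.2, 9.0]
grip_width: 0.175
grip_force: 84.4
t17.10 pos [623.2  18.4 135.7] yyaw 82.7 zax [-0.     0.001 -1.   ] F [-4.4  1.2  9. ] grip 0.175 84.4 j [-0.16  0.63  1.32  0.    1.19 -1.6 ]
[ 0.2827127   0.94760575 -1.64402675]
```

```bash
python3 -m jog '[{"delta_pos":[0,0,0],"angular":[0,0,-0.04],"fingers":1},{"delta_pos":[0,0,0],"angular":[0,0,-0.04],"fingers":1},{"delta_pos":[0,0,0],"angular":[0,0,-0.04],"fingers":1},{"delta_pos":[0,0,50],"angular":[0,0,-0.04],"fingers":1},{"delta_pos":[-60,5,60],"angular":[0,0,-0.2],"fingers":1},{"delta_pos":[-149,16,60],"angular":[0,0,-1],"fingers":1},{"delta_pos":[-149,16,33],"angular":[0,0,-1],"fingers":1},{"delta_pos":[-149,16,33],"angular":[0,0,-1],"fingers":1},{"delta_pos":[-149,16,33],"angular":[0,0,-1],"fingers":1},{"delta_pos":[-149,16,33],"angular":[0,0,-1],"fingers":1}]'
python3 -m jog '[{"delta_pos":[0,0,0],"angular":[0,0,-0.97],"fingers":1},{"delta_pos":[0,0,0],"angular":[0,0,-0.97],"fingers":1},{"delta_pos":[0,0,0],"angular":[0,0,-0.97],"fingers":1},{"delta_pos":[0,0,0],"angular":[0,0,-0.97],"fingers":1},{"delta_pos":[0,0,0],"angular":[0,0,-0.97],"fingers":1},{"delta_pos":[0,0,0],"angular":[0,0,-0.97],"fingers":1}]'
python3 snap.py w5; python3 tile.py w5 474 35 40 60
```

```text
time_s: 18.35
eef_pos: [474.4, 34.3, 167.8]
ee_rot: [0.0, 0.534, 0.845, 0.0]
force: [-0.2, -0.4, -0.1]
grip_width: 1.002
grip_force: 0.0
time_s: 19.1
eef_pos: [474.4, 34.3, 167.7]
ee_rot: [0.0, 0.866, 0.5, 0.0]
force: [1.0, -0.1, 0.7]
grip_width: 0.998
grip_force: 0.0
t19.15 pos [474.4  34.3 167.7] yyaw -30.0 zax [ 0. -0. -1.] F [-0.5  0.5 -0.4] grip 0.995 0.0 j [-0.17  0.29  1.76 -0.    1.1   0.35]
w5 off 262 177 scale 4.0
```

View pics/w5_tile.png

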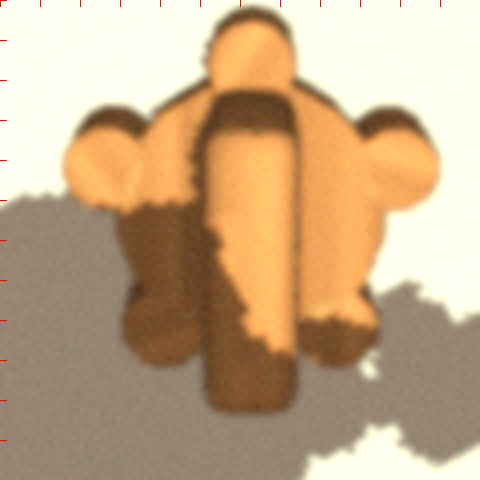

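Wheel 5 is aligned with the tool. Its bar top runs from (251,127) to (250,410) in the tile.

```bash
python3 bar.py w5 262 177 4 251 127 250 410
```

```text
centre [475.68848838  35.48364463] len 48.53718551695664 dir 59.84608158921277 from tcp [1.30974885 1.22654809]
t19.15 pos [474.4  34.3 167.7] yyaw -30.0 zax [ 0. -0. -1.] F [-0.5  0.5 -0.4] grip 0.995 0.0 j [-0.17  0.29  1.76 -0.    1.1   0.35]
```

```bash
python3 -m jog '[{"delta_pos":[1.3,1.2,-40],"angular":[0,0,0],"fingers":1},{"delta_pos":[1.3,1.2,-80],"angular":[0,0,0],"fingers":1},{"delta_pos":[1.3,1.2,-120],"angular":[0,0,0],"fingers":1},{"delta_pos":[1.3,1.2,-120],"angular":[0,0,0],"fingers":1},{"delta_pos":[1.3,1.2,-120],"angular":[0,0,0],"fingers":0},{"delta_pos":[1.3,1.2,-120],"angular":[0,0,0],"fingers":0},{"delta_pos":[1.3,1.2,-120],"angular":[0,0,0],"fingers":0},{"delta_pos":[1.3,1.2,-120],"angular":[0,0,0],"fingers":0},{"delta_pos":[1.3,1.2,-120],"angular":[0,0,0],"fingers":0},{"delta_pos":[1.3,1.2,-120],"angular":[0,0,0],"fingers":0}]' 100; python3 -c "
from h import *
say()"
```

```text
time_s: 20.4
eef_pos: [476.1, 35.4, 48.5]
ee_rot: [0.0, 0.866, 0.5, 0.0]
force: [-1.1, 1.2, 6.6]
grip_width: 0.171
grip_force: 98.5
t20.40 pos [476.1  35.4  48.5] yyaw -30.0 zax [ 0.001 -0.    -1.   ] F [-1.1  1.2  6.6] grip 0.171 98.5 j [-0.17  0.48  1.86  0.    0.8   0.35]
```

```bash
python3 -m jog '[{"delta_pos":[0,0,50],"angular":[0,0,0],"fingers":0},{"delta_pos":[0,0,104],"angular":[0,0,0],"fingers":0},{"delta_pos":[110.4,171.9,104],"angular":[0,0,-1.162],"fingers":0},{"delta_pos":[110.4,171.9,104],"angular":[0,0,-1.162],"fingers":0},{"delta_pos":[110.4,171.9,104],"angular":[0,0,-1.162],"fingers":0},{"delta_pos":[110.4,171.9,104],"angular":[0,0,-1.162],"fingers":0},{"delta_pos":[110.4,171.9,104],"angular":[0,0,-1.162],"fingers":0},{"delta_pos":[110.4,171.9,104],"angular":[0,0,-1.162],"fingers":0},{"delta_pos":[110.4,171.9,104],"angular":[0,0,-1.162],"fingers":0},{"delta_pos":[110.4,171.9,104],"angular":[0,0,-1.162],"fingers":0}]'; python3 snap.py h5
```

```text
time_s: 21.65
eef_pos: [585.9, 207.4, 151.6]
ee_rot: [0.0, 0.998, -0.057, -0.0]
force: [-0.4, 0.4, -1.8]
grip_width: 0.166
grip_force: 97.9
t21.70 pos [585.9 207.4 151.6] yyaw -96.5 zax [-0. -0. -1.] F [ 0.3 -0.  -1.4] grip 0.173 97.9 j [ 0.15  0.61  1.31 -0.    1.22  1.84]
```

View pics/h5_full.png

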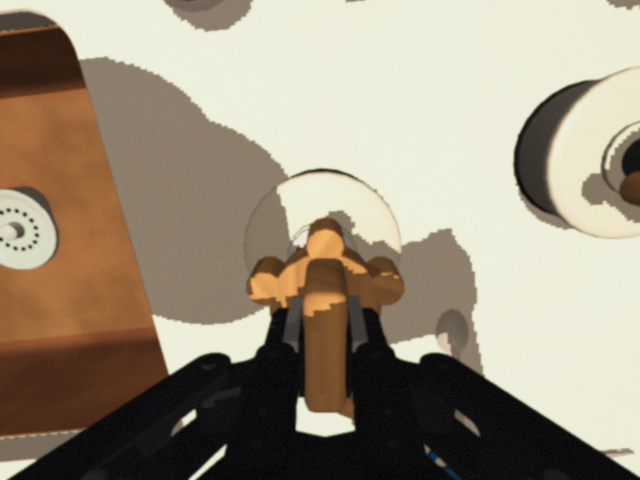

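Wheel 5 is held square over its press, as wheel 3 was. I'll lower it.

```bash
python3 -m jog '[{"delta_pos":[0.5,0,-16],"angular":[0,0,0],"fingers":0},{"delta_pos":[0.5,0,-24],"angular":[0,0,0],"fingers":0},{"delta_pos":[0.5,0,-27],"angular":[0,0,0],"fingers":0},{"delta_pos":[0.5,0,-30],"angular":[0,0,0],"fingers":0}]'
```

```text
time_s: 22.2
eef_pos: [586.6, 207.4, 121.6]
ee_rot: [-0.0, 0.998, -0.057, 0.0]
force: [-0.4, 0.6, -1.7]
grip_width: 0.169
grip_force: 97.9
```

```bash
python3 -m jog '[{"delta_pos":[0,0,-3],"angular":[0,0,0],"fingers":0},{"delta_pos":[0,0,-6],"angular":[0,0,0],"fingers":0},{"delta_pos":[0,0,-8],"angular":[0,0,0],"fingers":0},{"delta_pos":[0,0,-9.5],"angular":[0,0,0],"fingers":0},{"delta_pos":[0,0,-9.5],"angular":[0,0,0],"fingers":0}]'
```

```text
time_s: 22.82
eef_pos: [586.6, 207.4, 112.5]
ee_rot: [-0.0, 0.998, -0.058, 0.0]
force: [-1.6, -1.3, 0.6]
grip_width: 0.168
grip_force: 98.4
```

```bash
python3 -m jog '[{"delta_pos":[0,0,0.2],"angular":[0,0,0.18],"fingers":0},{"delta_pos":[0,0,1],"angular":[0,0,0.36],"fingers":0},{"delta_pos":[0,0,1.8],"angular":[0,0,0.54],"fingers":0},{"delta_pos":[0,0,2.6],"angular":[0,0,0.72],"fingers":0},{"delta_pos":[0,0,3.4],"angular":[0,0,0.9],"fingers":0},{"delta_pos":[0,0,4.2],"angular":[0,0,1.08],"fingers":0},{"delta_pos":[0,0,5],"angular":[0,0,1.26],"fingers":0},{"delta_pos":[0,0,5.8],"angular":[0,0,1.44],"fingers":0},{"delta_pos":[0,0,6.6],"angular":[0,0,1.62],"fingers":0},{"delta_pos":[0,0,7.4],"angular":[0,0,1.8],"fingers":0}]'
python3 -c "
from h import *
say();print(tool()[0]['wrist_torque'])"
```

```text
time_s: 24.08
eef_pos: [585.7, 209.4, 120.1]
ee_rot: [-0.002, 0.663, 0.748, 0.001]
force: [-5.3, 10.3, 4.0]
grip_width: 0.175
grip_force: 98.9
t24.07 pos [585.7 209.4 120.1] yyaw 6.9 zax [-0.001  0.004 -1.   ] F [-5.3 10.3  4. ] grip 0.175 98.9 j [0.15 0.64 1.34 0.   1.16 0.03]
[ 1.73409579  1.09478102 -0.23337519]
```

```bash
python3 -m jog '[{"delta_pos":[-0.5,0.5,0.8],"angular":[0,0,0.18],"fingers":0},{"delta_pos":[-0.5,0.5,1.6],"angular":[0,0,0.36],"fingers":0},{"delta_pos":[-0.5,0.5,2.4],"angular":[0,0,0.54],"fingers":0},{"delta_pos":[-1,0.5,3.2],"angular":[0,0,0.72],"fingers":0},{"delta_pos":[-1,0.5,4],"angular":[0,0,0.9],"fingers":0},{"delta_pos":[-1,0.5,4.8],"angular":[0,0,1.08],"fingers":0},{"delta_pos":[-1,0.5,5.6],"angular":[0,0,1.26],"fingers":0}]'; python3 -c "
from h import *
say()"
python3 -m jog '[{"delta_pos":[0,0,0],"angular":[0,0,0],"fingers":1},{"delta_pos":[0,0,0],"angular":[0,0,0],"fingers":1},{"delta_pos":[0,0,0],"angular":[0,0,0],"fingers":1},{"delta_pos":[0.5,0,25],"angular":[0,0,0],"fingers":1},{"delta_pos":[0.5,0,45],"angular":[0,0,0],"fingers":1},{"delta_pos":[0.5,0,45],"angular":[0,0,-0.9],"fingers":1},{"delta_pos":[0.5,0,45],"angular":[0,0,-0.9],"fingers":1},{"delta_pos":[0.5,0,45],"angular":[0,0,-0.9],"fingers":1},{"delta_pos":[0.5,0,45],"angular":[0,0,-0.9],"fingers":1},{"delta_pos":[0.5,0,45],"angular":[0,0,-0.9],"fingers":1}]'
python3 -m jog '[{"delta_pos":[0,0,0],"angular":[0,0,-1.85],"fingers":1},{"delta_pos":[0,0,0],"angular":[0,0,-1.85],"fingers":1},{"delta_pos":[0,0,0],"angular":[0,0,-1.85],"fingers":1},{"delta_pos":[0,0,0],"angular":[0,0,-1.85],"fingers":1},{"delta_pos":[0,0,0],"angular":[0,0,-1.85],"fingers":1},{"delta_pos":[0,0,0],"angular":[0,0,-1.85],"fingers":1},{"delta_pos":[0,0,0],"angular":[0,0,-1.85],"fingers":1},{"delta_pos":[0,0,0],"angular":[0,0,-1.85],"fingers":1},{"delta_pos":[0,0,0],"angular":[0,0,-1.85],"fingers":1},{"delta_pos":[0,0,0],"angular":[0,0,-1.85],"fingers":1}]'
python3 -m jog '[{"delta_pos":[0,0,0],"angular":[0,0,-0.39],"fingers":1},{"delta_pos":[0,0,0],"angular":[0,0,-0.39],"fingers":1},{"delta_pos":[0,0,0],"angular":[0,0,-0.39],"fingers":1},{"delta_pos":[0,0,0],"angular":[0,0,-0.39],"fingers":1}]'
python3 snap.py r5; python3 tile.py r5 586.5 207.3 120 75
```

```text
time_s: 24.95
eef_pos: [584.9, 209.1, 125.8]
ee_rot: [-0.001, 0.095, 0.995, 0.001]
force: [-5.7, 4.9, 5.5]
grip_width: 0.171
grip_force: 98.9
t24.95 pos [584.9 209.1 125.8] yyaw 79.1 zax [-0.001  0.002 -1.   ] F [-5.7  4.9  5.5] grip 0.171 98.9 j [ 0.15  0.63  1.34  0.    1.17 -1.23]
time_s: 26.2
eef_pos: [586.2, 207.7, 170.1]
ee_rot: [0.0, 0.524, 0.852, -0.0]
force: [0.8, -0.7, -0.5]
grip_width: 0.998
grip_force: 0.0
time_s: 27.45
eef_pos: [586.1, 207.7, 170.1]
ee_rot: [0.0, 0.996, 0.094, 0.0]
force: [0.1, -0.1, -0.2]
grip_width: 1.001
grip_force: 0.0
time_s: 27.95
eef_pos: [586.1, 207.8, 170.2]
ee_rot: [0.0, 0.995, -0.096, 0.0]
force: [-0.3, 0.5, 0.4]
grip_width: 0.999
grip_force: 0.0
t28.00 pos [586.1 207.8 170.2] yyaw -101.0 zax [ 0. -0. -1.] F [0.3 0.5 0.8] grip 0.995 0.0 j [ 0.15  0.59  1.29 -0.    1.26  1.92]
r5 off 249 208 scale 3.2
```

View pics/r5_tile.png

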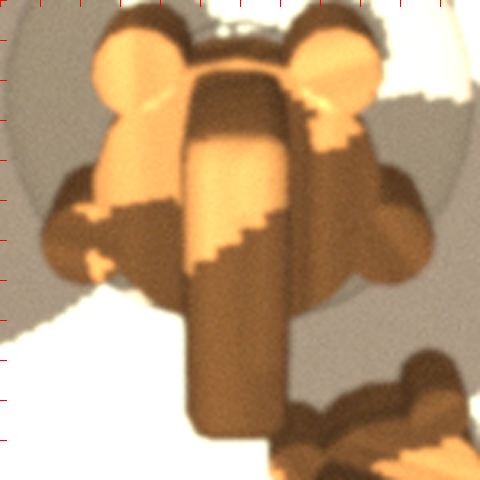

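```bash
python3 -m jog '[{"delta_pos":[0,0.7,-25],"angular":[0,0,0],"fingers":1},{"delta_pos":[0,0.7,-44],"angular":[0,0,0],"fingers":1},{"delta_pos":[0,0.7,-44],"angular":[0,0,0],"fingers":0},{"delta_pos":[0,0.7,-44],"angular":[0,0,0],"fingers":0},{"delta_pos":[0,0.7,-44],"angular":[0,0,0],"fingers":0},{"delta_pos":[0,0.7,-44],"angular":[0,0,0],"fingers":0},{"delta_pos":[0,0.7,-44],"angular":[0,0,0],"fingers":0},{"delta_pos":[0,0.7,-44],"angular":[0,0,0],"fingers":0}]' 80
python3 -m jog '[{"delta_pos":[0,0,0.8],"angular":[0,0,0.18],"fingers":0},{"delta_pos":[0,0,1.6],"angular":[0,0,0.36],"fingers":0},{"delta_pos":[0,0,2.4],"angular":[0,0,0.54],"fingers":0},{"delta_pos":[0,0,3.2],"angular":[0,0,0.72],"fingers":0},{"delta_pos":[0,0,4],"angular":[0,0,0.9],"fingers":0},{"delta_pos":[0,0,4.8],"angular":[0,0,1.08],"fingers":0},{"delta_pos":[0,0,5.6],"angular":[0,0,1.26],"fingers":0},{"delta_pos":[0,0,6.4],"angular":[0,0,1.44],"fingers":0},{"delta_pos":[0,0,7.2],"angular":[0,0,1.62],"fingers":0},{"delta_pos":[0,0,8],"angular":[0,0,1.8],"fingers":0}]'
python3 -c "
from h import *
say();print(tool()[0]['wrist_torque'])"
```

```text
time_s: 29.0
eef_pos: [586.4, 208.7, 127.0]
ee_rot: [-0.0, 0.995, -0.097, 0.001]
force: [-1.0, 0.6, 6.0]
grip_width: 0.173
grip_force: 78.0
time_s: 30.25
eef_pos: [585.7, 209.8, 135.0]
ee_rot: [-0.001, 0.693, 0.721, 0.001]
force: [-4.3, 5.8, 7.1]
grip_width: 0.173
grip_force: 78.5
t30.25 pos [585.7 209.8 135. ] yyaw 2.3 zax [-0.     0.002 -1.   ] F [-4.3  5.8  7.1] grip 0.173 78.5 j [0.16 0.62 1.33 0.   1.19 0.11]
[ 1.09215949  0.79613705 -0.26471224]
```

```bash
python3 -m jog '[{"delta_pos":[0,0,0.5],"angular":[0,0,0.12],"fingers":0},{"delta_pos":[0,0,1],"angular":[0,0,0.24],"fingers":0},{"delta_pos":[0,0,1.4],"angular":[0,0,0.32],"fingers":0},{"delta_pos":[0,0,1.6],"angular":[0,0,0.38],"fingers":0},{"delta_pos":[0,0,1.6],"angular":[0,0,0.44],"fingers":0}]'
python3 -c "
from h import *
say();print(tool()[0]['wrist_torque'])"
```

```text
time_s: 30.88
eef_pos: [585.4, 209.8, 136.9]
ee_rot: [-0.001, 0.52, 0.854, 0.001]
force: [-6.7, 5.6, 12.2]
grip_width: 0.175
grip_force: 79.1
t30.88 pos [585.4 209.8 136.9] yyaw 27.3 zax [-0.001  0.002 -1.   ] F [-6.7  5.6 12.2] grip 0.175 79.1 j [ 0.16  0.62  1.33  0.    1.19 -0.32]
[ 0.89124704  1.40567543 -0.23468641]
```

```bash
python3 -m jog '[{"delta_pos":[0,0,0],"angular":[0,0,0.05],"fingers":0},{"delta_pos":[0,0,0],"angular":[0,0,0.1],"fingers":0},{"delta_pos":[0,0,0],"angular":[0,0,0.1],"fingers":0}]'
python3 -c "
from h import *
say();print(tool()[0]['wrist_torque'])"
```

```text
time_s: 31.25
eef_pos: [585.3, 209.8, 137.0]
ee_rot: [-0.001, 0.479, 0.878, 0.001]
force: [-8.1, 5.3, 11.8]
grip_width: 0.17
grip_force: 86.0
t31.25 pos [585.3 209.8 137. ] yyaw 32.7 zax [-0.001  0.003 -1.   ] F [-8.1  5.3 11.8] grip 0.17 86.0 j [ 0.15  0.62  1.33  0.    1.19 -0.42]
[ 0.93623906  1.41826768 -1.83059274]
```

Wheel 5 is at its stop, with wrist torque up to 1.8 N m. Now for wheel 4.

```bash
python3 -m jog '[{"delta_pos":[0,0,0],"angular":[0,0,-0.04],"fingers":1},{"delta_pos":[0,0,0],"angular":[0,0,-0.04],"fingers":1},{"delta_pos":[0,0,0],"angular":[0,0,-0.04],"fingers":1},{"delta_pos":[0,0,50],"angular":[0,0,-0.04],"fingers":1},{"delta_pos":[-60,-8,60],"angular":[0,0,-0.2],"fingers":1},{"delta_pos":[-123,-20,60],"angular":[0,0,-1.12],"fingers":1},{"delta_pos":[-123,-20,31],"angular":[0,0,-1.12],"fingers":1},{"delta_pos":[-123,-20,31],"angular":[0,0,-1.12],"fingers":1},{"delta_pos":[-123,-20,31],"angular":[0,0,-1.12],"fingers":1},{"delta_pos":[-123,-20,31],"angular":[0,0,-1.12],"fingers":1}]'
python3 -m jog '[{"delta_pos":[0,0,0],"angular":[0,0,0],"fingers":1}]'
python3 snap.py w4; python3 - <<'E'
import cv2,numpy as np
from h import *
c=cap("wrist"); m=cv2.inRange(cv2.cvtColor(c["pixels"],cv2.COLOR_BGR2HSV),(5,120,40),(20,255,255))
for k in cv2.findContours(m,0,2)[0]:
    if 1500<cv2.contourArea(k)<9000: (u,v),r=cv2.minEnclosingCircle(k); print(u,v,r,ray(c,u,v,23))
E
```

```text
time_s: 32.5
eef_pos: [463.1, 188.5, 166.8]
ee_rot: [-0.0, 0.873, 0.488, -0.0]
force: [1.0, -0.3, 0.3]
grip_width: 0.996
grip_force: 0.0
time_s: 32.62
eef_pos: [463.1, 188.5, 166.8]
ee_rot: [-0.0, 0.871, 0.491, -0.0]
force: [0.7, 0.1, -0.2]
grip_width: 1.0
grip_force: 0.0
t32.67 pos [463.1 188.5 166.8] yyaw -31.1 zax [ 0. -0. -1.] F [-0.4 -1.   0.3] grip 0.997 0.0 j [ 0.15  0.34  1.69 -0.    1.12  0.69]
320.5 231.0500030517578 50.251991271972656 [461.01452481 190.21148568  23.        ]
152.5 0.5 69.50189971923828 [448.64802395 373.15845565  23.        ]
```

Wheel 4 has not moved since the first measurement: its circle centre is at (461,190). I'll grasp it.

```bash
python3 -m jog '[{"delta_pos":[-0.9,1.7,-40],"angular":[0,0,0],"fingers":1},{"delta_pos":[-0.9,1.7,-80],"angular":[0,0,0],"fingers":1},{"delta_pos":[-0.9,1.7,-119],"angular":[0,0,0],"fingers":1},{"delta_pos":[-0.9,1.7,-119],"angular":[0,0,0],"fingers":1},{"delta_pos":[-0.9,1.7,-119],"angular":[0,0,0],"fingers":0},{"delta_pos":[-0.9,1.7,-119],"angular":[0,0,0],"fingers":0},{"delta_pos":[-0.9,1.7,-119],"angular":[0,0,0],"fingers":0},{"delta_pos":[-0.9,1.7,-119],"angular":[0,0,0],"fingers":0},{"delta_pos":[-0.9,1.7,-119],"angular":[0,0,0],"fingers":0},{"delta_pos":[-0.9,1.7,-119],"angular":[0,0,0],"fingers":0}]' 100; python3 -c "
from h import *
say()"
```

```text
time_s: 33.98
eef_pos: [462.6, 190.4, 48.6]
ee_rot: [0.0, 0.872, 0.49, 0.001]
force: [-0.5, -0.4, 7.0]
grip_width: 0.174
grip_force: 98.4
t33.98 pos [462.6 190.4  48.6] yyaw -31.3 zax [ 0.001  0.    -1.   ] F [-0.5 -0.4  7. ] grip 0.174 98.4 j [0.16 0.52 1.79 0.   0.83 0.7 ]
```

```bash
python3 -m jog '[{"delta_pos":[0,0,50],"angular":[0,0,0],"fingers":0},{"delta_pos":[0,0,104],"angular":[0,0,0],"fingers":0},{"delta_pos":[0,-60,104],"angular":[0,0,-0.18],"fingers":0},{"delta_pos":[0,-120,104],"angular":[0,0,-0.36],"fingers":0},{"delta_pos":[0,-180,104],"angular":[0,0,-0.54],"fingers":0},{"delta_pos":[0,-240,104],"angular":[0,0,-0.72],"fingers":0},{"delta_pos":[30,-290,104],"angular":[0,0,-0.9],"fingers":0},{"delta_pos":[70,-330,104],"angular":[0,0,-1.08],"fingers":0},{"delta_pos":[110,-370,104],"angular":[0,0,-1.26],"fingers":0},{"delta_pos":[141.7,-422.8,104],"angular":[0,0,-1.44],"fingers":0}]'; python3 -c "
from h import *
say()"
```

```text
time_s: 35.22
eef_pos: [605.0, -233.3, 151.6]
ee_rot: [-0.0, 0.978, -0.208, -0.0]
force: [0.8, 0.0, -1.9]
grip_width: 0.173
grip_force: 98.1
t35.23 pos [ 605.  -233.3  151.6] yyaw -114.1 zax [-0.  0. -1.] F [ 0.8  0.  -1.9] grip 0.173 98.1 j [-0.55  0.66  1.21  0.    1.27  1.44]
```

```bash
python3 -m jog '[{"delta_pos":[0,0,0],"angular":[0,0,-0.047],"fingers":0},{"delta_pos":[0,0,0],"angular":[0,0,-0.047],"fingers":0}]'; python3 snap.py h4
```

```text
time_s: 35.48
eef_pos: [603.6, -232.6, 151.1]
ee_rot: [-0.0, 0.973, -0.229, -0.001]
force: [-0.2, 0.4, -1.5]
grip_width: 0.167
grip_force: 98.1
t35.52 pos [ 603.6 -232.2  151.5] yyaw -116.4 zax [-0.001  0.001 -1.   ] F [ 0.3 -0.2 -1.3] grip 0.172 98.1 j [-0.55  0.66  1.22  0.    1.26  1.48]
```

View pics/h4_full.png

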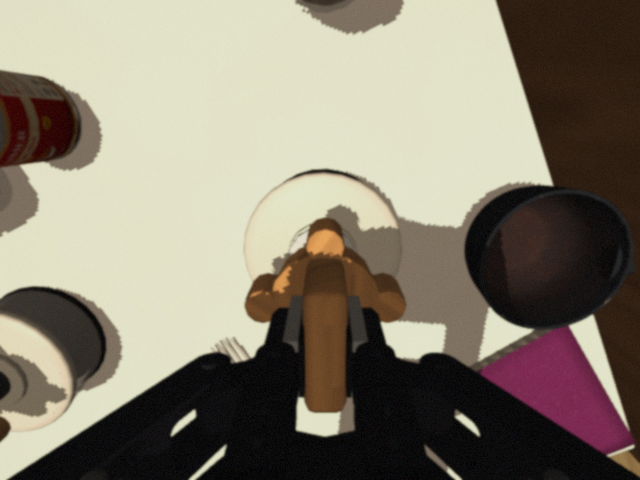

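Wheel 4 is held square over its press, with the bar at x 304–346. I'll lower it.

```bash
python3 -m jog '[{"delta_pos":[0.4,0,-16],"angular":[0,0,0],"fingers":0},{"delta_pos":[0.4,0,-24],"angular":[0,0,0],"fingers":0},{"delta_pos":[0.4,0,-27],"angular":[0,0,0],"fingers":0},{"delta_pos":[0.4,0,-30],"angular":[0,0,0],"fingers":0}]'
```

```text
time_s: 36.02
eef_pos: [604.3, -232.5, 121.8]
ee_rot: [0.0, 0.973, -0.229, 0.0]
force: [0.0, -0.5, -1.7]
grip_width: 0.17
grip_force: 98.0
```

```bash
python3 -m jog '[{"delta_pos":[0,0,-3],"angular":[0,0,0],"fingers":0},{"delta_pos":[0,0,-6],"angular":[0,0,0],"fingers":0},{"delta_pos":[0,0,-8],"angular":[0,0,0],"fingers":0},{"delta_pos":[0,0,-9.5],"angular":[0,0,0],"fingers":0},{"delta_pos":[0,0,-9.5],"angular":[0,0,0],"fingers":0}]'
```

```text
time_s: 36.65
eef_pos: [604.3, -232.6, 112.6]
ee_rot: [0.0, 0.973, -0.229, 0.0]
force: [-0.5, 0.2, 1.1]
grip_width: 0.167
grip_force: 98.6
```

```bash
python3 -m jog '[{"delta_pos":[0,0,0.2],"angular":[0,0,0.18],"fingers":0},{"delta_pos":[0,0,1],"angular":[0,0,0.36],"fingers":0},{"delta_pos":[0,0,1.8],"angular":[0,0,0.54],"fingers":0},{"delta_pos":[0,0,2.6],"angular":[0,0,0.72],"fingers":0},{"delta_pos":[0,0,3.4],"angular":[0,0,0.9],"fingers":0},{"delta_pos":[0,0,4.2],"angular":[0,0,1.08],"fingers":0},{"delta_pos":[0,0,5],"angular":[0,0,1.26],"fingers":0},{"delta_pos":[0,0,5.8],"angular":[0,0,1.44],"fingers":0},{"delta_pos":[0,0,6.6],"angular":[0,0,1.62],"fingers":0},{"delta_pos":[0,0,7.4],"angular":[0,0,1.8],"fingers":0}]'
python3 -c "
from h import *
say();print(tool()[0]['wrist_torque'])"
```

```text
time_s: 37.9
eef_pos: [603.9, -230.4, 120.1]
ee_rot: [-0.002, 0.783, 0.623, 0.001]
force: [-5.3, 11.4, 6.7]
grip_width: 0.168
grip_force: 99.3
t37.90 pos [ 603.9 -230.4  120.1] yyaw -13.0 zax [-0.002  0.004 -1.   ] F [-5.3 11.4  6.7] grip 0.168 99.3 j [-0.55  0.69  1.25  0.    1.2  -0.32]
[ 2.00090522  0.84386452 -0.27084901]
```

```bash
python3 -m jog '[{"delta_pos":[-0.5,0.5,0.8],"angular":[0,0,0.18],"fingers":0},{"delta_pos":[-0.5,0.5,1.6],"angular":[0,0,0.36],"fingers":0},{"delta_pos":[-0.5,0.5,2.4],"angular":[0,0,0.54],"fingers":0},{"delta_pos":[-1,0.5,3.2],"angular":[0,0,0.72],"fingers":0},{"delta_pos":[-1,0.5,4],"angular":[0,0,0.9],"fingers":0},{"delta_pos":[-1,0.5,4.8],"angular":[0,0,1.08],"fingers":0},{"delta_pos":[-1,0.5,5.6],"angular":[0,0,1.26],"fingers":0}]'; python3 -c "
from h import *
say()"
python3 -m jog '[{"delta_pos":[0,0,0],"angular":[0,0,0],"fingers":1},{"delta_pos":[0,0,0],"angular":[0,0,0],"fingers":1},{"delta_pos":[0,0,0],"angular":[0,0,0],"fingers":1},{"delta_pos":[0.5,0.5,25],"angular":[0,0,0],"fingers":1},{"delta_pos":[0.5,0.5,45],"angular":[0,0,0],"fingers":1},{"delta_pos":[0.5,0.5,45],"angular":[0,0,-0.9],"fingers":1},{"delta_pos":[0.5,0.5,45],"angular":[0,0,-0.9],"fingers":1},{"delta_pos":[0.5,0.5,45],"angular":[0,0,-0.9],"fingers":1},{"delta_pos":[0.5,0.5,45],"angular":[0,0,-0.9],"fingers":1},{"delta_pos":[0.5,0.5,45],"angular":[0,0,-0.9],"fingers":1}]'
python3 -m jog '[{"delta_pos":[0,0,0],"angular":[0,0,-1.85],"fingers":1},{"delta_pos":[0,0,0],"angular":[0,0,-1.85],"fingers":1},{"delta_pos":[0,0,0],"angular":[0,0,-1.85],"fingers":1},{"delta_pos":[0,0,0],"angular":[0,0,-1.85],"fingers":1},{"delta_pos":[0,0,0],"angular":[0,0,-1.85],"fingers":1},{"delta_pos":[0,0,0],"angular":[0,0,-1.85],"fingers":1},{"delta_pos":[0,0,0],"angular":[0,0,-1.85],"fingers":1},{"delta_pos":[0,0,0],"angular":[0,0,-1.85],"fingers":1},{"delta_pos":[0,0,0],"angular":[0,0,-1.85],"fingers":1},{"delta_pos":[0,0,0],"angular":[0,0,-1.85],"fingers":1}]'
python3 -m jog '[{"delta_pos":[0,0,0],"angular":[0,0,-0.39],"fingers":1},{"delta_pos":[0,0,0],"angular":[0,0,-0.39],"fingers":1},{"delta_pos":[0,0,0],"angular":[0,0,-0.39],"fingers":1},{"delta_pos":[0,0,0],"angular":[0,0,-0.39],"fingers":1}]'
python3 snap.py r4; python3 tile.py r4 604.3 -232.4 120 75
```

```text
time_s: 38.78
eef_pos: [602.8, -230.5, 125.8]
ee_rot: [-0.001, 0.266, 0.964, 0.001]
force: [-5.7, 7.2, 6.1]
grip_width: 0.17
grip_force: 99.3
t38.77 pos [ 602.8 -230.5  125.8] yyaw 59.2 zax [-0.002  0.003 -1.   ] F [-5.7  7.2  6.1] grip 0.17 99.3 j [-0.55  0.68  1.25  0.    1.21 -1.58]
time_s: 40.02
eef_pos: [603.8, -231.7, 170.3]
ee_rot: [0.0, 0.663, 0.748, -0.0]
force: [-0.3, -0.5, 0.3]
grip_width: 1.004
grip_force: 0.0
time_s: 41.28
eef_pos: [603.8, -231.7, 170.2]
ee_rot: [0.0, 0.997, -0.079, 0.0]
force: [-0.0, 0.1, -0.5]
grip_width: 1.0
grip_force: 0.0
time_s: 41.78
eef_pos: [603.8, -231.6, 170.3]
ee_rot: [0.0, 0.964, -0.266, 0.0]
force: [0.4, 0.7, 0.6]
grip_width: 1.002
grip_force: 0.0
t41.83 pos [ 603.8 -231.6  170.3] yyaw -120.9 zax [ 0. -0. -1.] F [ 0.1 -0.4  0.3] grip 0.999 0.0 j [-0.55  0.64  1.2   0.    1.3   1.56]
r4 off 249 207 scale 3.2
```

View pics/r4_tile.png

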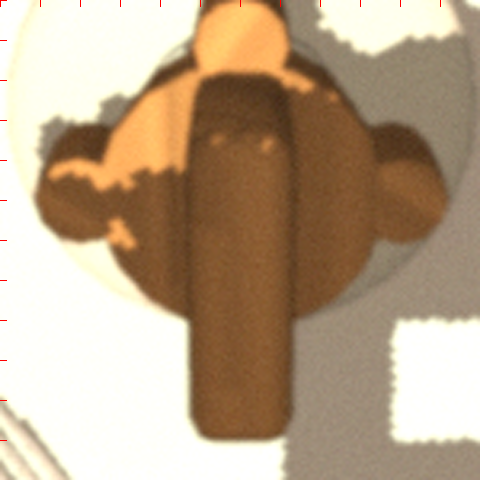

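Wheel 4 is seated and aligned, with its bar centred at tile x ≈ 240. I'll regrip and wind up.

```bash
python3 -m jog '[{"delta_pos":[0,0.4,-25],"angular":[0,0,0],"fingers":1},{"delta_pos":[0,0.4,-44],"angular":[0,0,0],"fingers":1},{"delta_pos":[0,0.4,-44],"angular":[0,0,0],"fingers":0},{"delta_pos":[0,0.4,-44],"angular":[0,0,0],"fingers":0},{"delta_pos":[0,0.4,-44],"angular":[0,0,0],"fingers":0},{"delta_pos":[0,0.4,-44],"angular":[0,0,0],"fingers":0},{"delta_pos":[0,0.4,-44],"angular":[0,0,0],"fingers":0},{"delta_pos":[0,0.4,-44],"angular":[0,0,0],"fingers":0}]' 80
python3 -m jog '[{"delta_pos":[0,0,0.8],"angular":[0,0,0.18],"fingers":0},{"delta_pos":[0,0,1.6],"angular":[0,0,0.36],"fingers":0},{"delta_pos":[0,0,2.4],"angular":[0,0,0.54],"fingers":0},{"delta_pos":[0,0,3.2],"angular":[0,0,0.72],"fingers":0},{"delta_pos":[0,0,4],"angular":[0,0,0.9],"fingers":0},{"delta_pos":[0,0,4.8],"angular":[0,0,1.08],"fingers":0},{"delta_pos":[0,0,5.6],"angular":[0,0,1.26],"fingers":0},{"delta_pos":[0,0,6.4],"angular":[0,0,1.44],"fingers":0},{"delta_pos":[0,0,7.2],"angular":[0,0,1.62],"fingers":0},{"delta_pos":[0,0,8],"angular":[0,0,1.8],"fingers":0}]'
python3 -m jog '[{"delta_pos":[0,0,0.5],"angular":[0,0,0.12],"fingers":0},{"delta_pos":[0,0,1],"angular":[0,0,0.24],"fingers":0},{"delta_pos":[0,0,1.4],"angular":[0,0,0.32],"fingers":0},{"delta_pos":[0,0,1.6],"angular":[0,0,0.38],"fingers":0},{"delta_pos":[0,0,1.6],"angular":[0,0,0.44],"fingers":0}]'
python3 -c "
from h import *
say();print(tool()[0]['wrist_torque'])"
```

```text
time_s: 42.82
eef_pos: [604.0, -231.2, 127.1]
ee_rot: [0.0, 0.963, -0.268, 0.001]
force: [-0.9, 1.1, 5.9]
grip_width: 0.171
grip_force: 78.6
time_s: 44.08
eef_pos: [603.7, -230.2, 135.1]
ee_rot: [-0.001, 0.807, 0.591, 0.0]
force: [-3.8, 5.1, 8.7]
grip_width: 0.173
grip_force: 79.2
time_s: 44.7
eef_pos: [603.4, -230.1, 137.0]
ee_rot: [-0.001, 0.66, 0.751, 0.0]
force: [-6.2, 7.0, 12.6]
grip_width: 0.178
grip_force: 79.7
t44.70 pos [ 603.4 -230.1  137. ] yyaw 7.4 zax [-0.001  0.002 -1.   ] F [-6.2  7.  12.6] grip 0.178 79.7 j [-0.55  0.67  1.24  0.    1.23 -0.68]
[ 1.16695525  1.18519484 -0.2172523 ]
```

```bash
python3 -m jog '[{"delta_pos":[0,0,0],"angular":[0,0,0.05],"fingers":0},{"delta_pos":[0,0,0],"angular":[0,0,0.1],"fingers":0},{"delta_pos":[0,0,0],"angular":[0,0,0.1],"fingers":0}]'
python3 -c "
from h import *
say();print(tool()[0]['wrist_torque'])"
```

```text
time_s: 45.08
eef_pos: [603.4, -230.2, 137.2]
ee_rot: [-0.001, 0.624, 0.782, 0.001]
force: [-7.0, 6.8, 12.0]
grip_width: 0.174
grip_force: 84.9
t45.08 pos [ 603.4 -230.2  137.2] yyaw 12.9 zax [-0.001  0.002 -1.   ] F [-7.   6.8 12. ] grip 0.174 84.9 j [-0.55  0.67  1.24  0.    1.23 -0.77]
[ 1.27003162  1.1496373  -1.75873489]
```

At the stop. I'll release, back off and check all three.

```bash
python3 -m jog '[{"delta_pos":[0,0,0],"angular":[0,0,-0.04],"fingers":1},{"delta_pos":[0,0,0],"angular":[0,0,-0.04],"fingers":1},{"delta_pos":[0,0,0],"angular":[0,0,-0.04],"fingers":1},{"delta_pos":[0,0,50],"angular":[0,0,-0.04],"fingers":1},{"delta_pos":[-40,0,90],"angular":[0,0,-0.04],"fingers":1},{"delta_pos":[-100,0,110],"angular":[0,0,-0.04],"fingers":1},{"delta_pos":[-160,0,110],"angular":[0,0,-0.04],"fingers":1},{"delta_pos":[-220,-20,110],"angular":[0,0,-0.04],"fingers":1},{"delta_pos":[-260,-40,110],"angular":[0,0,-0.04],"fingers":1},{"delta_pos":[-260,-40,110],"angular":[0,0,-0.04],"fingers":1}]'; python3 - <<'E'
from h import *
s=cap("side")["pixels"]; t=cap("top")["pixels"]
a=cv2.resize(s[180:380,200:360],(480,600)); b=cv2.resize(t[150:350,190:490],(320,213))
m=np.zeros((600,800,3),np.uint8); m[:,:480]=cv2.convertScaleAbs(a,alpha=1.2); m[:213,480:]=cv2.convertScaleAbs(b,alpha=1.6)
cv2.imwrite("pics/end.png",m)
E
```

```text
time_s: 46.32
eef_pos: [342.0, -272.1, 246.2]
ee_rot: [0.0, 0.639, 0.769, -0.0]
force: [-0.2, -0.1, 0.2]
grip_width: 0.999
grip_force: 0.0
```

View pics/end.png

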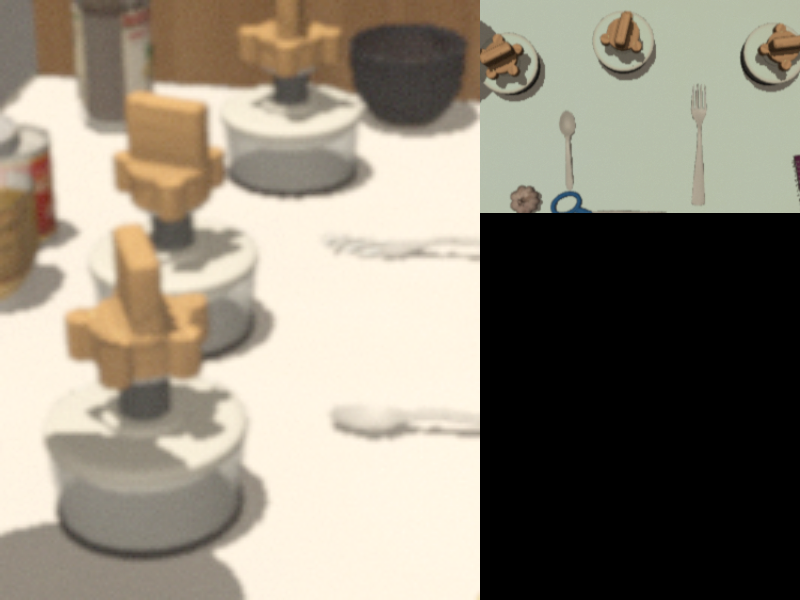

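All three wheels sit home and level on raised spindles, and the spoon and fork look untouched. I'll hand in.

```bash
python3 -c "
from rig import ctrl
print(ctrl.finish_job())"
```

```text
the job is handed in; nothing more can be done
None
```

All three handwheels are fully home on their matching presses, wound up to the stop and released, the spoon and fork look undisturbed in the last picture, and the job is handed in (no verdict was returned).

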